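Find the bottle with the loose cap and put it in the reject crate

TASK

One of the three capped bottles in the sloping rack was not closed tight. Give the caps a test twist in the rack, about an eighth of a turn, until you find the one that turns, and leave that cap turned (do not turn it back). Set that bottle down, not dropped, upright on the floor of the grey crate, and leave the two tight ones in their pockets and the other things on the bench where they are.

Things in the scene. Friction and masses are not known exactly. Their poses are not given: they have to be found in the camera images.
- rack: Fixed sheet-metal rack, 294 mm long (y), 150 deep, 100 high. Origin on the bench under its middle; x away from its low front (roughly away from the robot), z up. Three square pockets, 54 x 54 mm, 60 deep, at y = -105, 0, +105 mm; their axes lean 30 degrees from vertical towards the rack's -x side; centre of each pocket floor at x = 35, z = 32 mm.
- crate: Fixed open grey plastic crate on the bench, 190 x 190 mm outside, 60 mm high, walls and floor about 6 mm thick, empty. Origin: centre of its underside; z up.
- bottle_a: One of three look-alike white square bottles, 0.25 to 0.5 kg, one per pocket, order varies, leaning as the pocket does. Body 50 x 50 mm, 98 high; round neck (44 tapering to 34 mm) to 112; black cap to 140 mm. About 2 mm play on each side in the pocket (turns under 0.1 rad); leaves it by 60 mm along its axis. Origin: centre of underside; z up through the cap, y along the rack's y.
- cap_a (a joint): Angle (rad) of bottle_a's round black screw cap, 42 mm across, 28 high; positive anticlockwise seen from above it; starts within 0.1 of 0 whether loose or tight. One of the three caps is loose: turns easily (0.05 N m) at least 1.3 rad either way and stays where left. Two are tight: hold against 4 N m, the fingers slip. No cap rises or comes off; a bottle can be carried by its cap, even the loose one.
- bottle_b: One of three look-alike white square bottles, 0.25 to 0.5 kg, one per pocket, order varies, leaning as the pocket does. Body 50 x 50 mm, 98 high; round neck (44 tapering to 34 mm) to 112; black cap to 140 mm. About 2 mm play on each side in the pocket (turns under 0.1 rad); leaves it by 60 mm along its axis. Origin: centre of underside; z up through the cap, y along the rack's y.
- cap_b (a joint): Angle (rad) of bottle_b's round black screw cap, 42 mm across, 28 high; positive anticlockwise seen from above it; starts within 0.1 of 0 whether loose or tight. One of the three caps is loose: turns easily (0.05 N m) at least 1.3 rad either way and stays where left. Two are tight: hold against 4 N m, the fingers slip. No cap rises or comes off; a bottle can be carried by its cap, even the loose one.
- bottle_c: One of three look-alike white square bottles, 0.25 to 0.5 kg, one per pocket, order varies, leaning as the pocket does. Body 50 x 50 mm, 98 high; round neck (44 tapering to 34 mm) to 112; black cap to 140 mm. About 2 mm play on each side in the pocket (turns under 0.1 rad); leaves it by 60 mm along its axis. Origin: centre of underside; z up through the cap, y along the rack's y.
- cap_c (a joint): Angle (rad) of bottle_c's round black screw cap, 42 mm across, 28 high; positive anticlockwise seen from above it; starts within 0.1 of 0 whether loose or tight. One of the three caps is loose: turns easily (0.05 N m) at least 1.3 rad either way and stays where left. Two are tight: hold against 4 N m, the fingers slip. No cap rises or comes off; a bottle can be carried by its cap, even the loose one.
- captop_a (a point): Centre of the top of bottle_a's cap, on the bottle's axis, 140 mm above its origin; turns with the cap. A thin raised bar (2 mm high) lies across the top, along the bottle's x axis when the joint reads 0.
- captop_b (a point): Centre of the top of bottle_b's cap, on the bottle's axis, 140 mm above its origin; turns with the cap. A thin raised bar (2 mm high) lies across the top, along the bottle's x axis when the joint reads 0.
- captop_c (a point): Centre of the top of bottle_c's cap, on the bottle's axis, 140 mm above its origin; turns with the cap. A thin raised bar (2 mm high) lies across the top, along the bottle's x axis when the joint reads 0.
- fan: Bystander: black square axial fan lying flat, 120 x 120 x 38 mm. Origin: centre of its underside.
- tape: Bystander: yellow roll of tape lying flat, 96 mm across, 30 mm high. Origin: centre of its underside.
- screwdriver: Bystander: screwdriver lying on the bench, about 200 mm long.
Things that resemble listed ones, but are neither listed nor needed, are in the scene too. Leave any brown, pink or red look-alike of the bottle_a alone.

How it is judged:
By the outcome, as a careful person would: the job done as asked, in the order asked, and still so for the second after the job is handed in, with the robot touching nothing.
It also fails if it takes over 67 s, if anything falls off the work surface, if the arm or the gripper's body presses on something with over 40 N, if the wrist force passes 120 N, or if a joint passes its speed limit or range.

ROBOT

A 7-joint arm with a two-finger parallel gripper is mounted at the origin on the work surface. World frame = base frame: x ahead of the robot, y to its left, z up, the work surface at z = 0. Lengths are in m, angles in rad, forces in N, time in s.
With the tool pointing down it reaches from about 0.4 to 0.85 m from the base axis. Payload 10.4 kg.
Tool frame: the origin (TCP) lies at the very end of the fingers, on their centre line; the grasp point (between the pads) lies 19 mm behind it; z points along the fingers, y is the line along which they close (so a half turn about z gives the same grasp; the last joint's range is limited). The gripper opens to 85 mm and grips with 20 to 120 N. Pads are 22 mm wide; open, the fingers measure 114 mm over their backs; the gripper's body (76 mm by 85 mm) begins 54 mm behind the grasp point. The pads swing forward as they close: fully open they stand 13 mm farther back than shut.
Start: joints at [-1.355, 0.332, -0.065, 1.46, 0.022, 1.35, -0.088], TCP at [0.148, 0.607, 0.231] pointing down, gripper open.
Joint ranges: [-2.6, 2.6], [-0.5, 2.12], [-1.47, 1.34], [0.16, 2.42], [-1.27, 4.41], [0.06, 2.06], [-2.6, 2.6]. Speed limits (rad/s): [2.22, 2.22, 2.79, 2.79, 3.14, 3.14, 3.14].

INTERFACE

Orientations are given as a unit quaternion [x, y, z, w].
In Python, from workcell import * gives the robot as it stands.
- The arm moves only by the tool step_arm, never from a script. Its argument "commands" is one flat list of numbers, 7 for each row, row after row: the finger opening in mm, from 0 to 85.4, then the shift along the world's x, y, z as a fraction of full scale, then the turn, a rotation vector about the world's x, y, z as a fraction of full scale. A call has exactly 10 rows; each row is the pose to reach, as a shift and turn from the pose commanded when the call began, turning the shorter way round; what a row does not reach only later rows make up. Full scale, the value 1, is 0.6 m for a shift and pi rad for a turn. A row lasts 1/8 s, in which the tool goes at most 62.5 mm and 10.7 degrees, less where a joint would pass 70% of its speed; a pose out of reach is approached as far as the arm can. A call with a number of a shift or a turn outside -1 to 1 is refused whole. A call with a gripper value outside its range is refused whole. The fingers move at their own pace and stop on an object; "squeeze" is the grip in N (left out, the last holds). Time passes only in rows, so rows that repeat a pose let the fingers close, or fill a call up. It gives the time, the measured TCP pose, the force, the opening and the grip force at its end, in the units of the state.
- get_obs(): the state, without advancing time (a new reading comes with each control period).
- camera(name): name is "scene" or "top" or "wrist"; returns the picture (384x512x3 uint8, red, green, blue); there is no depth.
- camera_params(name): a dict with "mtx" (3x3 intrinsics, pixels), "extrinsics" (4x4, takes a point from world to camera coordinates); the wrist camera has in their place "tool_from_camera" (4x4, takes a point from camera to tool coordinates, whose origin is the TCP and whose axes are the flange's). Camera axes: x right, y down, z forward; pixel columns grow to the right and rows downward; lengths in m; the calibration is good to about 2 mm. A picture is of the moment at which its call begins: read the wrist's pose just before it. camera_params takes no time and is no camera call.
- hand_in(): hands the job in; it is judged then, once.
The state is a dict: "clock": time; "joint_pos": joint angles; "joint_velocities": joint speeds; "tau": joint torques, N m; "position": TCP position; "ee_rot": TCP orientation; "ft_force": force on the tool from outside, world axes, zero at the start; "torque": the same for the moment, N m; "grip_width": opening from 0.0 (shut) to 1.0 (fully open); "grasp_force": force on a finger pad.
Only numpy, scipy, OpenCV 4.12 (cv2) and the standard library are available. Lean on these libraries where they do the work, as an engineer would, in place of code of your own. Each camera call takes 0.05 s, during which the arm holds its last target. There are 200 camera calls.

## Working session

There is one attempt and no reset: what is moved stays moved. The work goes in short steps, Python scripts to look and compute and a tool call to move; the robot and the scene stay as the last step left them, time stands still between calls to the robot, and variables do not carry over. Pictures are saved under pics/ and viewed, at most 10 in all, crops included, and the job is handed in when it is done.

Besides the shell and the picture viewer there is one more tool, called after "Call:" as name(argument=value, ...) on one line, values as JSON. step_arm: Moves the arm, as the interface text tells. Its arguments: {"type":"object","properties":{"commands":{"type":"array","items":{"type":"number"}},"squeeze":{"type":"number"}},"required":["commands"]}

```bash
mkdir -p pics; ls
python3 - <<'E'
from workcell import *
import cv2,numpy as np
o=get_obs();print({k:np.round(v,3) for k,v in o.items()})
for n in ["scene","top"]:
    im=camera(n);cv2.imwrite(f"pics/{n}0.png",im[...,::-1]);p=camera_params(n);print(n,p["mtx"],p["extrinsics"])
print(camera_params("wrist"))
a=cv2.imread("pics/scene0.png");b=cv2.imread("pics/top0.png")
E
```

```text
pics
{'clock': np.float64(0.0), 'joint_pos': array([-1.355,  0.333, -0.065,  1.461,  0.022,  1.35 , -0.088]), 'joint_velocities': array([ 0.001,  0.001, -0.   , -0.001,  0.002,  0.002,  0.001]), 'tau': array([ 1.0000e-03, -6.2544e+01,  5.0000e-02, -3.9160e+01,  1.6000e-02,
        1.0000e-02,  0.0000e+00]), 'position': array([0.148, 0.607, 0.231]), 'ee_rot': array([ 0.119,  0.993, -0.001, -0.   ]), 'ft_force': array([0.057, 0.208, 0.014]), 'torque': array([-0.042,  0.012,  0.076]), 'grasp_force': np.float64(0.0), 'grip_width': np.float64(1.0)}
scene [[371.0158935    0.         253.94916954]
 [  0.         371.0158935  193.15657244]
 [  0.           0.           1.        ]] [[ 0.48579113  0.87387565 -0.01866362 -0.29748601]
 [ 0.48383824 -0.28662781 -0.82688878 -0.18925639]
 [-0.72794748  0.39266506 -0.5620557   1.63460674]
 [ 0.          0.          0.          1.        ]]
top [[357.40772333   0.         256.81368562]
 [  0.         357.40772333 192.71281167]
 [  0.           0.           1.        ]] [[-0.08267396 -0.99657521  0.00169236  0.03651222]
 [-0.97606199  0.0806292  -0.20199484  0.56170351]
 [ 0.2011666  -0.01835156 -0.97938512  1.28500893]
 [ 0.          0.          0.          1.        ]]
{'mtx': array([[345.84521904,   0.        , 255.38314079],
       [  0.        , 345.84521904, 187.70161914],
       [  0.        ,   0.        ,   1.        ]]), 'tool_from_camera': array([[-1.52100327e-03, -9.55303314e-01, -2.95623519e-01,
         7.55064538e-02],
       [ 9.99998823e-01, -1.39358946e-03, -6.41697394e-04,
         1.31631022e-04],
       [ 2.01037825e-04, -2.95624148e-01,  9.55304309e-01,
        -1.43210373e-01],
       [ 0.00000000e+00,  0.00000000e+00,  0.00000000e+00,
         1.00000000e+00]])}
```

View pics/top0.png

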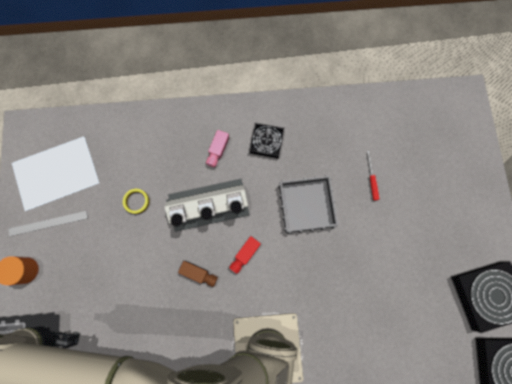

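View pics/scene0.png

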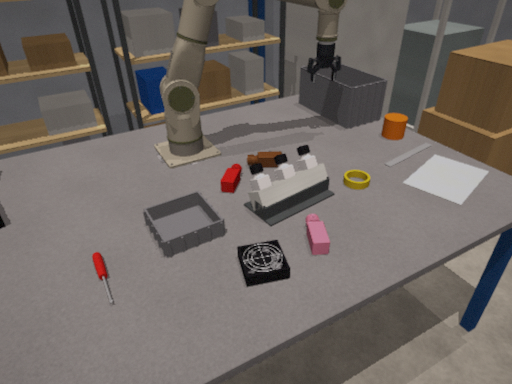

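Top view: the rack's caps are at about (177,219), (206,212), (236,206) and the crate is centred at (307,206). Brown and red look-alikes lie in front of the rack, pink, fan and tape behind or beside it. The scene view shows the three caps at (257,168), (281,158), (303,150).

```bash
cat > h.py <<'E'
import numpy as np,cv2
from workcell import *
from scipy.spatial.transform import Rotation as R
def ray(p,uv,T=None):
    d=np.linalg.inv(p["mtx"])@[*uv,1.]
    E=np.linalg.inv(p["extrinsics"]) if T is None else T
    return E[:3,3],E[:3,:3]@d
def onz(p,uv,z,T=None):
    c,d=ray(p,uv,T); return c+d*(z-c[2])/d[2]
def tri(rs):
    A=0;b=0
    for c,d in rs:
        d=d/np.linalg.norm(d);P=np.eye(3)-np.outer(d,d);A=A+P;b=b+P@c
    return np.linalg.solve(A,b)
def blobs(m,x0,y0,x1,y1,amin=30):
    k=np.zeros_like(m,np.uint8);k[y0:y1,x0:x1]=m[y0:y1,x0:x1]
    n,l,s,c=cv2.connectedComponentsWithStats(k)
    return [(c[i],s[i]) for i in range(1,n) if s[i][4]>=amin]
def wristT():
    o=get_obs();T=np.eye(4);T[:3,:3]=R.from_quat(o["ee_rot"]).as_matrix();T[:3,3]=o["position"]
    return T@camera_params("wrist")["tool_from_camera"]
E
python3 - <<'E'
from h import *
a=cv2.imread("pics/scene0.png");b=cv2.imread("pics/top0.png");pt=camera_params("top");ps=camera_params("scene")
T=sorted([x for x in blobs(b.max(2)<45,160,190,255,235)],key=lambda x:-x[0][0])
S=sorted([x for x in blobs(a.max(2)<45,245,140,320,180)],key=lambda x:x[0][0])
for t in T:print("top",t,onz(pt,t[0],.141))
for s in S:print("scene",s,onz(ps,s[0],.141))
if len(S)==len(T):
    for s,t in zip(S,T):print("tri",tri([ray(pt,t[0]),ray(ps,s[0])]))
# crate
g=b[180:240,270:340].max(2)
h=cv2.cvtColor(b,cv2.COLOR_BGR2GRAY)
m=(h<90)&(h>0)
for c,s in blobs(m,268,165,350,245,100):
    print("crate",c,s)
    k=np.zeros_like(h);k[165:245,268:350]=m[165:245,268:350]*255
    q=cv2.boxPoints(cv2.minAreaRect(cv2.findNonZero(k)));
    w=[onz(pt,x,.06)[:2] for x in q];print(q,w,np.mean(w,0))
E
```

```text
top (array([235.58333333, 207.55208333]), array([231, 202,  11,  12,  96], dtype=int32)) [0.49905815 0.06974591 0.141     ]
top (array([206.11881188, 213.97029703]), array([201, 208,  11,  12, 101], dtype=int32)) [0.48497753 0.17331543 0.141     ]
top (array([176.45360825, 220.21649485]), array([172, 215,  10,  12,  97], dtype=int32)) [0.4716591  0.27677041 0.141     ]
scene (array([255.90740741, 167.7962963 ]), array([250, 163,  13,  11, 108], dtype=int32)) [0.50244589 0.07147554 0.141     ]
scene (array([280.0106383 , 158.57446809]), array([274, 154,  13,  11,  94], dtype=int32)) [0.4904469  0.17256222 0.141     ]
scene (array([302.85, 149.7 ]), array([298, 145,  11,  10,  80], dtype=int32)) [0.47731292 0.27665892 0.141     ]
tri [0.49995012 0.07115929 0.13958946]
tri [0.48586158 0.17449791 0.13808342]
tri [0.47273768 0.27854606 0.13810628]
crate [317.39102564 191.71153846] [283 178  52  46 312]
[[277.11264 183.45732]
 [329.3311  177.31398]
 [335.3311  228.31398]
 [283.11264 234.45732]] [array([ 0.59143747, -0.08908254]), array([ 0.5989343 , -0.28821216]), array([ 0.40540822, -0.28634319]), array([ 0.39884437, -0.09293814])] [ 0.49865609 -0.18914401]
```

```bash
cat >> h.py <<'E'
C=np.array([[.49995,.07116,.139],[.48586,.1745,.139],[.47274,.27855,.139]]) # cap centres (126 mm up the axis), right to left
ry=C[2]-C[0];ry/=np.linalg.norm(ry);rz=np.array([0,0,1.]);rx=np.cross(ry,rz)
u=np.cos(np.pi/6)*rz-.5*rx; bx=np.cross(ry,u)
def rot(a,u=u,bx=bx):
    by=np.cross(u,bx);x=np.cos(a)*bx+np.sin(a)*by
    return R.from_matrix(np.c_[x,np.cross(-u,x),-u])
def move(p,Rg):
    o=get_obs();d=(p-o["position"])/.6;w=(Rg*R.from_quat(o["ee_rot"]).inv()).as_rotvec()/np.pi
    print("shift",np.round(d,4),"turn",np.round(w,4)); return d,w
def cap(i,h,a): return move(C[i]+(h-.126)*u,rot(np.radians(a)))
E
python3 - <<'E'
from h import *
print(u,bx,ry); cap(2,.196,135)
E
```

```text
[-0.49575128 -0.0650436   0.8660254 ] [0.8586664  0.11265882 0.5       ] [-0.1300872   0.99150256  0.        ]
shift [ 0.4838 -0.5549 -0.0516] turn [ 0.0561 -0.1585 -0.1293]
```

Call:
step_arm(commands=[85,0.08,-0.09,0,0.009,-0.026,-0.021,85,0.16,-0.18,0,0.018,-0.053,-0.043,85,0.24,-0.27,0,0.028,-0.079,-0.065,85,0.32,-0.36,0,0.037,-0.106,-0.086,85,0.4,-0.46,-0.02,0.047,-0.132,-0.108,85,0.484,-0.555,-0.05,0.056,-0.1585,-0.129,85,0.484,-0.555,-0.05,0.056,-0.1585,-0.129,85,0.484,-0.555,-0.05,0.056,-0.1585,-0.129,85,0.484,-0.555,-0.05,0.056,-0.1585,-0.129,85,0.484,-0.555,-0.05,0.056,-0.1585,-0.129], squeeze=30)

```text
clock: 1.35
position: [0.4376, 0.2757, 0.2016]
ee_rot: [0.309, 0.915, 0.115, 0.232]
ft_force: [0.2, -0.6, 0.1]
grip_width: 1.0
grasp_force: 0.0
```

Run:
```python
from h import *
print(get_obs()["joint_pos"].round(2));cap(2,.196,135)
T=wristT();im=camera("wrist")[...,::-1].copy();cv2.imwrite("pics/w1.png",im);p=camera_params("wrist")
for i in range(3):
    for h in (.126,.140):
        q=np.linalg.inv(T)@[*(C[i]+(h-.126)*u),1];v=p["mtx"]@q[:3];print(i,h,(v[:2]/v[2]).round(1),q[2])
```

```text
[-1.11 -0.2   0.2   2.19  0.55  0.83 -0.29]
shift [ 0.0007 -0.0028 -0.0033] turn [-0.0002  0.0003 -0.0011]
0 0.126 [ 64.  379.2] 0.2712382456990625
0 0.14 [ 54.1 394.6] 0.2578643017952595
1 0.126 [149.1 298.1] 0.24919187691750577
1 0.14 [143.1 310.4] 0.23581793301370274
2 0.126 [252.3 201.4] 0.22772060936215474
2 0.14 [252.2 208.9] 0.2143466654583517
```

View pics/w1.png

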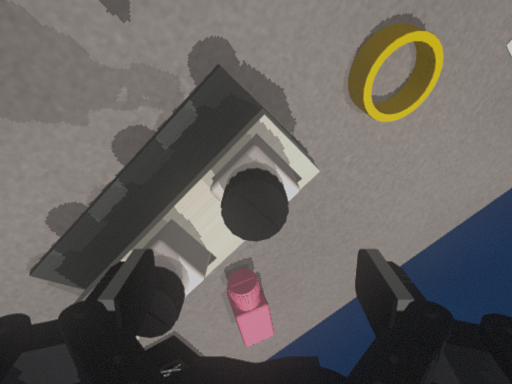

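Wrist view: cap 2 is a disc at (254,204), where I predicted it, to about 2 mm. I'll descend along the axis and grip.

Call:
step_arm(commands=[85,0.02,0,-0.036,0,0,0,85,0.04,0.002,-0.07,0,0,0,85,0.06,0.005,-0.105,0,0,0,85,0.075,0.007,-0.133,0,0,0,85,0.075,0.007,-0.133,0,0,0,30,0.075,0.007,-0.133,0,0,0,30,0.075,0.007,-0.133,0,0,0,30,0.075,0.007,-0.133,0,0,0,30,0.075,0.007,-0.133,0,0,0,30,0.075,0.007,-0.133,0,0,0], squeeze=30)

```text
clock: 2.65
position: [0.4834, 0.2797, 0.1228]
ee_rot: [0.31, 0.915, 0.116, 0.233]
ft_force: [-2.1, 1.3, 6.4]
grip_width: 0.479
grasp_force: 30.7
```

Run:
```python
from h import *
o=get_obs();print(o["torque"],o["torque"]@u,o["ft_force"],o["grip_width"],o["grasp_force"]);cap(2,.106,135);cap(2,.106,90)
```

```text
[0.23504854 0.39548556 0.19884186] 0.02995268428359793 [-2.09859346  1.31925777  6.44412194] 0.4787285115785933 30.669649243354797
shift [-0.0013  0.0003 -0.0018] turn [-0.0008  0.0007 -0.0008]
shift [-0.0013  0.0003 -0.0018] turn [ 0.1234  0.0174 -0.2171]
```

Call:
step_arm(commands=[30,0,0,0,0.0155,0.002,-0.027,30,0,0,0,0.031,0.004,-0.054,30,0,0,0,0.0465,0.006,-0.081,30,0,0,0,0.062,0.008,-0.108,30,0,0,0,0.0775,0.01,-0.135,30,0,0,0,0.093,0.012,-0.162,30,0,0,0,0.1085,0.014,-0.19,30,0,0,0,0.124,0.0163,-0.2165,30,0,0,0,0.124,0.0163,-0.2165,30,0,0,0,0.124,0.0163,-0.2165], squeeze=30)

```text
clock: 3.9
position: [0.4841, 0.2804, 0.1234]
ee_rot: [0.636, 0.727, 0.197, 0.171]
ft_force: [1.6, 4.6, 6.1]
grip_width: 0.481
grasp_force: 31.3
```

Run:
```python
from h import *
o=get_obs();print(o["torque"],o["torque"]@u,o["ft_force"],o["grip_width"],o["grasp_force"],o["joint_pos"].round(2));cap(2,.106,90)
```

```text
[ 0.74910768 -0.61354148  0.51182607] 0.11179023747850109 [1.64281218 4.55449338 6.10246413] 0.4805050567880505 31.341652572155 [-1.07 -0.    0.27  2.2   0.59  0.59 -1.1 ]
shift [-0.0024 -0.0008 -0.0028] turn [-0.0009  0.0013 -0.0011]
```

Call:
step_arm(commands=[85,0,0,0,0,0,0,85,0,0,0,0,0,0,85,0,0,0,0,0,0,85,-0.02,-0.003,0.035,0,0,0,85,-0.04,-0.006,0.07,0,0,0,85,-0.06,-0.008,0.105,0,0,0,85,-0.0745,-0.01,0.13,0,0,0,85,-0.0745,-0.01,0.13,0,0,0,85,-0.0745,-0.01,0.13,0,0,0,85,-0.0745,-0.01,0.13,0,0,0])

```text
clock: 5.15
position: [0.4385, 0.2721, 0.1986]
ee_rot: [0.637, 0.726, 0.194, 0.171]
ft_force: [-0.3, 0.2, -0.7]
grip_width: 0.996
grasp_force: 0.0
```

Run:
```python
from h import *
T=wristT();im=camera("wrist")[...,::-1].copy();cv2.imwrite("pics/w2.png",im);p=camera_params("wrist")
def proj(X):
    q=np.linalg.inv(T)@[*X,1];v=p["mtx"]@q[:3];return v[:2]/v[2]
for i in range(3):
    t=C[i]+.014*u;print(i,proj(t).round(),"bx end",proj(t+.021*bx).round(),"ry end",proj(t+.021*ry).round())
a=cv2.imread("pics/w1.png")[150:260,195:315];c=proj(C[2]+.012*u).astype(int);b=im[c[1]-60:c[1]+50,c[0]-60:c[0]+60]
f=lambda x:cv2.resize(np.clip((x.astype(float)-10)*4,0,255).astype(np.uint8),(390,360),interpolation=3)
cv2.imwrite("pics/cmp.png",np.hstack([f(a),f(b)]))
```

```text
0 [256. 455.] bx end [282. 455.] ry end [256. 435.]
1 [255. 347.] bx end [285. 347.] ry end [255. 322.]
2 [256. 207.] bx end [290. 207.] ry end [256. 173.]
```

View pics/cmp.png

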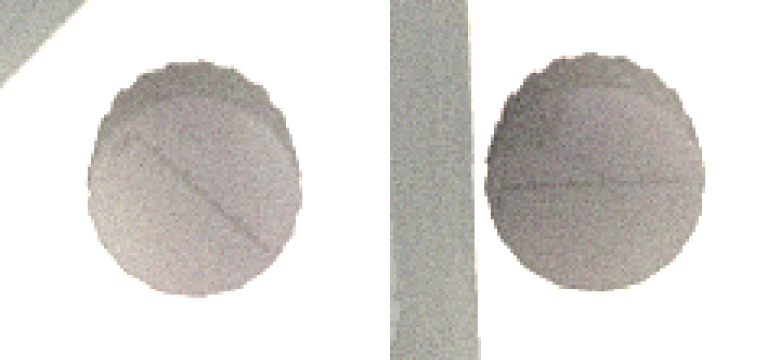

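View pics/w2.png

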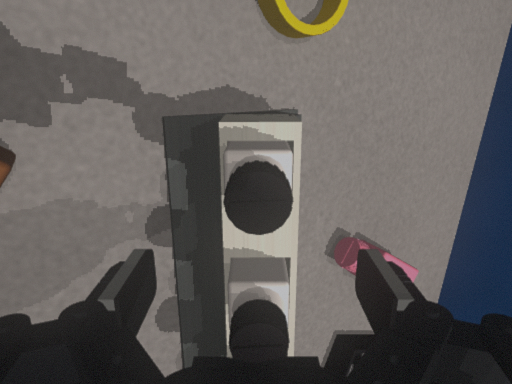

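Comparing the crops, the bar sat at about 39° before the twist, with the camera rotated 45° to the rack. It is now horizontal, along bottle x, so that cap did not turn and the fingers slipped. Cap 2 is tight; next is the middle one.

```bash
sed -i 's/^ry=C\[2\]/C=C+[.0013,.0002,.0007]\nry=C[2]/' h.py
python3 - <<'E'
from h import *
cap(1,.196,135)
E
```

```text
shift [ 0.0232 -0.1699  0.0027] turn [-0.1236 -0.016   0.2163]
```

Call:
step_arm(commands=[85,0.004,-0.03,0,-0.02,-0.0027,0.036,85,0.008,-0.06,0,-0.041,-0.005,0.072,85,0.012,-0.09,0,-0.062,-0.008,0.108,85,0.016,-0.12,0,-0.083,-0.011,0.144,85,0.02,-0.15,0,-0.104,-0.014,0.18,85,0.0232,-0.17,0.0027,-0.1236,-0.016,0.2163,85,0.0232,-0.17,0.0027,-0.1236,-0.016,0.2163,85,0.042,-0.167,-0.03,-0.1236,-0.016,0.2163,85,0.06,-0.165,-0.063,-0.1236,-0.016,0.2163,85,0.08,-0.1625,-0.098,-0.1236,-0.016,0.2163])

```text
clock: 6.45
position: [0.4868, 0.1757, 0.14]
ee_rot: [0.312, 0.914, 0.116, 0.232]
ft_force: [0.5, 1.0, -0.6]
grip_width: 0.992
grasp_force: 0.0
```

Run:
```python
from h import *
cap(1,.106,135)
```

```text
shift [ 0.0171  0.0005 -0.0294] turn [-0.001  -0.0001  0.0006]
```

Call:
step_arm(commands=[85,0.01,0,-0.015,0,0,0,85,0.017,0,-0.029,0,0,0,85,0.017,0,-0.029,0,0,0,30,0.017,0,-0.029,0,0,0,30,0.017,0,-0.029,0,0,0,30,0.017,0,-0.029,0,0,0,30,0.017,0,-0.029,0,0,0,30,0.017,0,-0.029,0,0,0,30,0.017,0,-0.029,0,0,0,30,0.017,0,-0.029,0,0,0], squeeze=30)

```text
clock: 7.7
position: [0.497, 0.1757, 0.1241]
ee_rot: [0.31, 0.915, 0.116, 0.232]
ft_force: [-3.2, 0.9, 6.8]
grip_width: 0.482
grasp_force: 30.6
```

Call:
step_arm(commands=[30,0,0,0,0.0155,0.002,-0.027,30,0,0,0,0.031,0.004,-0.054,30,0,0,0,0.0465,0.006,-0.081,30,0,0,0,0.062,0.008,-0.108,30,0,0,0,0.0775,0.01,-0.135,30,0,0,0,0.093,0.012,-0.162,30,0,0,0,0.1085,0.014,-0.19,30,0,0,0,0.124,0.0163,-0.2165,30,0,0,0,0.124,0.0163,-0.2165,30,0,0,0,0.124,0.0163,-0.2165])

```text
clock: 8.95
position: [0.497, 0.1758, 0.1241]
ee_rot: [0.637, 0.726, 0.196, 0.17]
ft_force: [-2.4, 2.5, 5.3]
grip_width: 0.484
grasp_force: 30.7
```

Run:
```python
from h import *
o=get_obs();print(o["torque"],o["torque"]@u,o["ft_force"],o["grip_width"],o["grasp_force"]);cap(1,.106,90)
```

```text
[0.23039055 0.62207525 0.20200131] 0.020259847010710735 [-2.41834827  2.5032532   5.31275827] 0.4843343442196911 30.67988097667694
shift [ 0.0001  0.0004 -0.0028] turn [-0.0009  0.0006 -0.0003]
```

Call:
step_arm(commands=[85,0,0,0,0,0,0,85,0,0,0,0,0,0,85,0,0,0,0,0,0,85,-0.02,-0.003,0.035,0,0,0,85,-0.04,-0.006,0.07,0,0,0,85,-0.06,-0.008,0.105,0,0,0,85,-0.0745,-0.01,0.13,0,0,0,85,-0.0745,-0.01,0.13,0,0,0,85,-0.0745,-0.01,0.13,0,0,0,85,-0.0745,-0.01,0.13,0,0,0])

```text
clock: 10.2
position: [0.452, 0.1687, 0.2004]
ee_rot: [0.637, 0.726, 0.195, 0.17]
ft_force: [-0.3, 0.4, -0.0]
grip_width: 0.995
grasp_force: 0.0
```

Run:
```python
from h import *
T=wristT();im=camera("wrist")[...,::-1].copy();cv2.imwrite("pics/w3.png",im);p=camera_params("wrist")
f=lambda x:cv2.resize(np.clip((x.astype(float)-10)*4,0,255).astype(np.uint8),None,fx=2.5,fy=2.5,interpolation=3)
cv2.imwrite("pics/w3c.png",f(im[0:240,130:380]))
cap(0,.196,135)
```

```text
shift [ 0.0243 -0.1699 -0.0003] turn [-0.124  -0.0164  0.2165]
```

View pics/w3c.png

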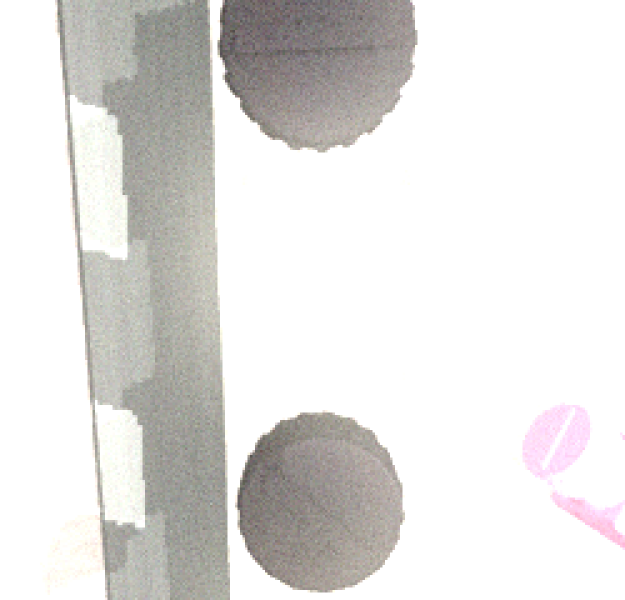

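The middle cap's bar now runs diagonally at about 45°, while the upper cap's bar is still horizontal. The middle cap is the loose one. I'll regrip it at the same angle and draw the bottle out along its axis.

Call:
step_arm(commands=[85,0.025,0.003,-0.043,0,0,0,85,0.05,0.006,-0.086,0,0,0,85,0.0745,0.01,-0.13,0,0,0,85,0.0745,0.01,-0.13,0,0,0,30,0.0745,0.01,-0.13,0,0,0,30,0.0745,0.01,-0.13,0,0,0,30,0.0745,0.01,-0.13,0,0,0,30,0.0745,0.01,-0.13,0,0,0,30,0.0745,0.01,-0.13,0,0,0,30,0.0745,0.01,-0.13,0,0,0], squeeze=60)

```text
clock: 11.5
position: [0.4971, 0.1755, 0.1247]
ee_rot: [0.637, 0.726, 0.196, 0.17]
ft_force: [-3.3, -1.6, 6.9]
grip_width: 0.474
grasp_force: 59.7
```

Call:
step_arm(commands=[30,-0.006,-0.0008,0.0105,0,0,0,30,-0.012,-0.0016,0.021,0,0,0,30,-0.0207,-0.0027,0.0361,0,0,0,30,-0.031,-0.004,0.0541,0,0,0,30,-0.0413,-0.0054,0.0722,0,0,0,30,-0.0516,-0.0068,0.0902,0,0,0,30,-0.062,-0.0081,0.1083,0,0,0,30,-0.0723,-0.0095,0.1263,0,0,0,30,-0.0826,-0.0108,0.1443,0,0,0,30,-0.0826,-0.0108,0.1443,0,0,0])

```text
clock: 12.75
position: [0.4469, 0.1687, 0.2107]
ee_rot: [0.637, 0.726, 0.196, 0.17]
ft_force: [0.1, 0.4, -2.6]
grip_width: 0.473
grasp_force: 61.4
```

Run:
```python
from h import *
o=get_obs();print(o["ft_force"],o["grip_width"],o["grasp_force"],o["joint_pos"].round(2))
im=camera("wrist")[...,::-1].copy();cv2.imwrite("pics/w4.png",im)
G=np.array([.4987,-.189,.0])
x=bx-bx[2]*rz;x/=np.linalg.norm(x)
Rg=rot(np.radians(90),rz,x)
d,w=move(np.array([*G[:2],.2+.106]),Rg)
```

```text
[ 0.14629853  0.38047632 -2.58175856] 0.4733653565456322 61.42129182815552 [-1.08 -0.41  0.36  2.29  0.57  0.85 -0.88]
shift [ 0.0862 -0.596   0.1598] turn [-0.0224  0.1655 -0.    ]
```

View pics/w4.png

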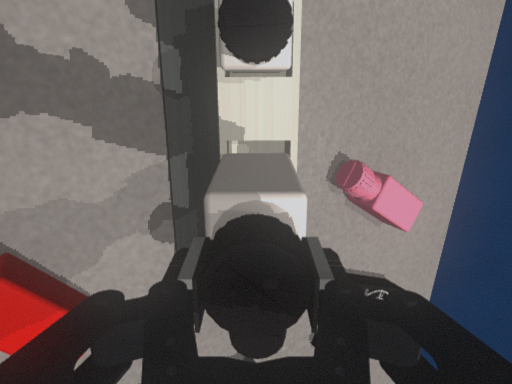

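The bottle is out of its pocket and held by the cap. The other cap, at (256,25), is still in place. I'll lift, move across and stand the bottle upright over the crate.

Call:
step_arm(commands=[30,0,0,0.04,0,0,0,30,0,0,0.08,0,0,0,30,0.01,0,0.12,0,0,0,30,0.02,-0.02,0.16,0,0.005,0,30,0.03,-0.06,0.16,-0.002,0.015,0,30,0.04,-0.11,0.16,-0.004,0.03,0,30,0.05,-0.17,0.16,-0.0065,0.048,0,30,0.06,-0.22,0.16,-0.009,0.066,0,30,0.065,-0.27,0.16,-0.0115,0.084,0,30,0.07,-0.32,0.16,-0.014,0.102,0])

```text
clock: 14.05
position: [0.4892, -0.0248, 0.3055]
ee_rot: [0.656, 0.748, 0.074, 0.066]
ft_force: [0.2, 0.6, -2.0]
grip_width: 0.477
grasp_force: 61.4
```

Run:
```python
from h import *
o=get_obs();print(o["joint_pos"].round(2))
x=bx-bx[2]*rz
move(np.array([.4987,-.189,.306]),rot(np.radians(90),rz,x/np.linalg.norm(x)))
```

```text
[-1.09 -0.36  0.85  1.88  0.3   1.31 -0.16]
shift [ 0.0159 -0.2736  0.0008] turn [-0.0079  0.0628  0.    ]
```

Call:
step_arm(commands=[30,0.003,-0.05,0,-0.0012,0.01,0,30,0.006,-0.1,0,-0.0025,0.02,0,30,0.009,-0.15,0,-0.004,0.031,0,30,0.012,-0.2,0,-0.005,0.042,0,30,0.014,-0.24,0,-0.0065,0.053,0,30,0.016,-0.27,0,-0.008,0.0628,0,30,0.016,-0.2736,0,-0.008,0.0628,0,30,0.016,-0.2736,0,-0.008,0.0628,0,30,0.016,-0.2736,0,-0.008,0.0628,0,30,0.016,-0.2736,0,-0.008,0.0628,0])

```text
clock: 15.3
position: [0.4989, -0.1867, 0.3065]
ee_rot: [0.659, 0.752, 0.003, 0.001]
ft_force: [-0.6, 0.4, -2.9]
grip_width: 0.472
grasp_force: 61.6
```

Run:
```python
from h import *
o=get_obs();print(o["joint_pos"].round(2),o["ft_force"])
x=bx-bx[2]*rz
move(np.array([.4987,-.189,.006+.106]),rot(np.radians(90),rz,x/np.linalg.norm(x)))
T=wristT()
a=camera("wrist")[...,::-1];b=camera("scene")[...,::-1];cv2.imwrite("pics/place.png",np.hstack([cv2.resize(a,(400,300)),cv2.resize(b[80:290,80:360],(400,300))]))
```

```text
[-0.87  0.19  1.32  1.63 -0.19  1.46  0.6 ] [-0.57563331  0.40840972 -2.93895389]
shift [-3.000e-04 -3.800e-03 -3.241e-01] turn [-0.0011  0.0014 -0.0007]
```

View pics/place.png

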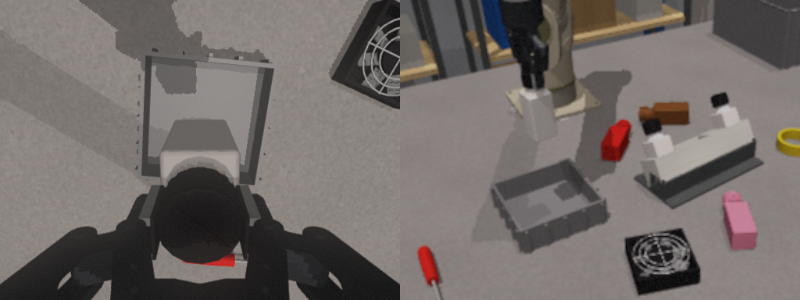

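The bottle hangs upright over the crate, near its middle. The rack still holds the other two bottles, with red, brown, pink and the fan undisturbed. Joint 3 is close to its limit, so I'll descend carefully.

Call:
step_arm(commands=[30,0,0,-0.03,0,0,0,30,0,0,-0.06,0,0,0,30,0,0,-0.09,0,0,0,30,0,0,-0.12,0,0,0,30,0,0,-0.15,0,0,0,30,0,0,-0.18,0,0,0,30,0,0,-0.21,0,0,0,30,0,-0.002,-0.24,0,0,0,30,0,-0.003,-0.265,0,0,0,30,0,-0.003,-0.28,0,0,0])

```text
clock: 16.65
position: [0.4986, -0.1896, 0.137]
ee_rot: [0.659, 0.752, 0.001, 0.0]
ft_force: [-0.8, 0.7, -2.9]
grip_width: 0.471
grasp_force: 61.6
```

Run:
```python
from h import *
o=get_obs();print(o["joint_pos"].round(2),o["ft_force"])
x=bx-bx[2]*rz
move(np.array([.4987,-.189,.006+.108]),rot(np.radians(90),rz,x/np.linalg.norm(x)))
p=camera_params("scene");b=camera("scene")[...,::-1]
h=cv2.imwrite("pics/pl2.png",cv2.resize(b[110:270,100:300],None,fx=4,fy=3.75,interpolation=3)) if 0 else 0
```

```text
[-0.68  0.38  1.16  1.87 -0.38  1.14  0.75] [-0.76904971  0.6658788  -2.89946925]
shift [ 0.0002  0.0009 -0.0383] turn [-0.0001  0.0005 -0.    ]
```

Call:
step_arm(commands=[30,0,0,-0.006,0,0,0,30,0,0,-0.012,0,0,0,30,0,0,-0.018,0,0,0,30,0,0,-0.022,0,0,0,30,0,0,-0.025,0,0,0,30,0,0,-0.028,0,0,0,30,0,0,-0.03,0,0,0,30,0,0,-0.032,0,0,0,30,0,0,-0.034,0,0,0,30,0,0,-0.034,0,0,0])

```text
clock: 17.95
position: [0.4987, -0.1894, 0.1174]
ee_rot: [0.659, 0.752, 0.001, 0.001]
ft_force: [-0.0, 0.9, -2.7]
grip_width: 0.477
grasp_force: 61.6
```

Call:
step_arm(commands=[30,0,0,-0.002,0,0,0,30,0,0,-0.003,0,0,0,30,0,0,-0.004,0,0,0,30,0,0,-0.005,0,0,0,30,0,0,-0.0055,0,0,0,30,0,0,-0.006,0,0,0,30,0,0,-0.0065,0,0,0,30,0,0,-0.007,0,0,0,30,0,0,-0.007,0,0,0,30,0,0,-0.007,0,0,0])

```text
clock: 19.2
position: [0.4994, -0.1896, 0.1142]
ee_rot: [0.659, 0.752, 0.001, 0.001]
ft_force: [-1.8, 1.8, 10.3]
grip_width: 0.479
grasp_force: 62.9
```

Contact with the floor shows as 10 N upward. Releasing and retreating.

Call:
step_arm(commands=[60,0,0,0,0,0,0,85,0,0,0,0,0,0,85,0,0,0,0,0,0,85,0,0,0,0,0,0,85,0,0,0.02,0,0,0,85,0,0,0.06,0,0,0,85,0,0,0.1,0,0,0,85,0,0,0.16,0,0,0,85,0,0,0.2,0,0,0,85,0,0,0.2,0,0,0])

```text
clock: 20.45
position: [0.4996, -0.19, 0.2354]
ee_rot: [0.659, 0.752, 0.002, 0.002]
ft_force: [0.3, -0.3, -0.5]
grip_width: 0.993
grasp_force: 0.0
```

Run:
```python
from h import *
a=camera("wrist")[...,::-1];b=camera("scene")[...,::-1];cv2.imwrite("pics/end.png",np.hstack([cv2.resize(a,(400,300)),cv2.resize(b[80:290,80:360],(400,300))]))
print(get_obs()["ft_force"])
```

```text
[-1.09609222 -0.26607469 -0.31055795]
```

View pics/end.png

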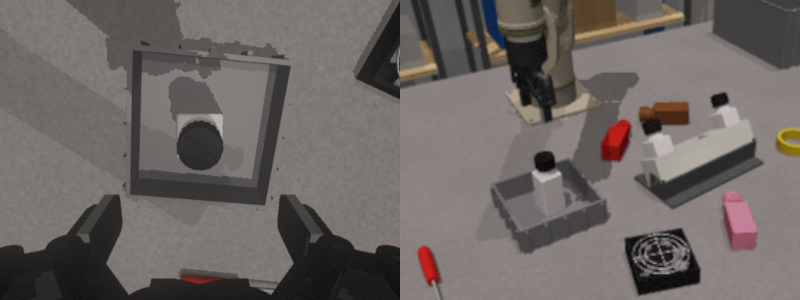

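The bottle stands upright in the crate, with its cap at (200,145) and the bar still diagonal. The two tight bottles are in the rack and the gripper is clear.

```bash
python3 -c "
from workcell import *
print(hand_in())"
```

```text
the job is handed in; nothing more can be done
None
```

The middle bottle had the loose cap; I left it turned about 45° clockwise, set the bottle upright on the crate floor and handed the job in at about 20 s (I tested the left cap, which was tight, but not the right one, since only one cap is loose).

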